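# Make up the sample kit and the field-blank kit

## Task

Make up two sampling kits from the stock on the bench: into the blue carrier goes the field-blank kit, which is the white-capped vial and the amber bottle; into the yellow carrier goes the sample kit, which is the red-capped vial, the green-capped vial and the marker pen to label them. Stand each vial in a vial well (either one) and the bottle in the bottle well, right down on the floor, and lay the pen in the long trough. Keep the glassware upright and set it down rather than dropping it, and leave the wash bottle and the petri dish where they are.

Things in the scene. Friction and masses are not known exactly. Their poses are not given: they have to be found in the camera images.
- carrier_blue: blue tub, fixed, dark foam with pale cut-out floors, 118 (x) x 158 (y) x 46 mm, rim to z 48. Origin: underside centre, z up. In its frame, mm: round bottle well, 62 wide, at x -20, y -40; round vial wells, 28 wide, at x -20, y 12 and x -20, y 52; all 2 mm chamfered, foam top z 46, floor z 8. Pen trough along y at x 36, y 0, 30 (x) x 136 (y), floor z 40. Label on -x side
- carrier_yellow: yellow tub, fixed, dark foam with pale cut-out floors, 118 (x) x 158 (y) x 46 mm, rim to z 48. Origin: underside centre, z up. In its frame, mm: round bottle well, 62 wide, at x -20, y -40; round vial wells, 28 wide, at x -20, y 12 and x -20, y 52; all 2 mm chamfered, foam top z 46, floor z 8. Pen trough along y at x 36, y 0, 30 (x) x 136 (y), floor z 40. Label on -x side
- stock_rack: slate-grey two-deck vial rack, fixed, 46 (x) by 136 (y) by 40 mm high, with three 20 mm holes in a row along its y, at y -42, 0 and +42 mm; a vial in it stands on the rack's floor at z 6 mm, so its cap top is 89 mm over the bench. Origin: centre of its underside, z up
- red_vial: glass sample vial with a red screw cap, standing in one of the three holes of the stock rack: 83 mm high, body 16 mm across, cap 19 to 20 mm across from 70 to 83 mm up; 18 g. Origin: centre of its underside, z up along it. Lift it by the cap
- white_vial: glass sample vial with a white screw cap, standing in one of the three holes of the stock rack: 83 mm high, body 16 mm across, cap 19 to 20 mm across from 70 to 83 mm up; 18 g. Origin: centre of its underside, z up along it. Lift it by the cap
- green_vial: glass sample vial with a green screw cap, standing in one of the three holes of the stock rack: 83 mm high, body 16 mm across, cap 19 to 20 mm across from 70 to 83 mm up; 18 g. Origin: centre of its underside, z up along it. Lift it by the cap
- bottle: amber bottle with a black cap and a small paper label, standing on the bench: 96 mm high, body about 46 mm across up to the shoulder at 60 mm, narrowing to the cap, which is 27 mm across from 80 to 96 mm up; 0.08 to 0.17 kg. Origin: centre of its underside (to within 2 mm of the axis), z up. It can be taken across the upper body (46 mm)
- marker: marker pen, red barrel and black cap, lying on the bench: 119 mm long, about 13 mm thick, 13 mm high; 20 g. Origin: centre of its underside, z up; its length lies in its own x-y plane, 8 degrees counter-clockwise (seen from above) of its y axis. Take it across its middle
- wash_bottle: bystander: white wash bottle with a red top and bent nozzle, 72x82x183 mm, loose, origin at the centre of its underside
- petri_dish: bystander: clear petri dish, 90 mm across, 14 mm high, loose, behind the stock rack, origin at the centre of its underside

How it is judged:
At the end, for the whole second after the job is handed in: Vials and bottle in wells of the right carriers, underside 3 to 16 mm over the carrier's underside, leaning under 0.4 rad. Marker in the yellow carrier's trough: centre within 10 mm across, 15 mm along, 6 mm in height, in line within 0.35 rad of its y. All released and at rest (x of white_vial in the frame of carrier_blue between -0.029 and -0.011 m and y of white_vial in the frame of carrier_blue between 0.003 and 0.061 m and z of white_vial in the frame of carrier_blue between 0.003 and 0.016 m and angle between each of white_vial, red_vial, green_vial, bottle's own z axis and vertical below 0.4 rad and linear speed of each of white_vial, red_vial, green_vial, bottle, marker below 0.02 m/s and contact force between the fingers and white_vial below 0.05 N and x of red_vial in the frame of carrier_yellow between -0.029 and -0.011 m and y of red_vial in the frame of carrier_yellow between 0.003 and 0.061 m and z of red_vial in the frame of carrier_yellow between 0.003 and 0.016 m and contact force between the fingers and red_vial below 0.05 N and x of green_vial in the frame of carrier_yellow between -0.029 and -0.011 m and y of green_vial in the frame of carrier_yellow between 0.003 and 0.061 m and z of green_vial in the frame of carrier_yellow between 0.003 and 0.016 m and contact force between the fingers and green_vial below 0.05 N and x of bottle in the frame of carrier_blue between -0.032 and -0.008 m and y of bottle in the frame of carrier_blue between -0.052 and -0.028 m and z of bottle in the frame of carrier_blue between 0.003 and 0.016 m and contact force between the fingers and bottle below 0.05 N and x of marker in the frame of carrier_yellow between 0.026 and 0.046 m and y of marker in the frame of carrier_yellow between -0.015 and 0.015 m and z of marker in the frame of carrier_yellow between 0.034 and 0.046 m and angle between the y axis of marker and the y axis of carrier_yellow, either way round below 0.35 rad and contact force between the fingers and marker below 0.05 N); the robot touches nothing.
It fails at once if a vial or the bottle is tipped past 45 degrees (angle between any of red_vial, white_vial, green_vial, bottle's own z axis and vertical above 0.79 rad).
It fails at once if a vial or the bottle is dropped: moves faster than 0.75 m/s (a fall of 3 cm) with no finger on it ((linear speed of red_vial above 0.75 m/s and contact force between the fingers and red_vial below 0.05 N) or (linear speed of white_vial above 0.75 m/s and contact force between the fingers and white_vial below 0.05 N) or (linear speed of green_vial above 0.75 m/s and contact force between the fingers and green_vial below 0.05 N) or (linear speed of bottle above 0.75 m/s and contact force between the fingers and bottle below 0.05 N)).
It fails at once if the wash bottle or the petri dish is moved more than 3 cm (distance of any of wash_bottle, petri_dish from where it was at the start of the episode above 0.03 m).
It also fails if it takes over 115 s, if anything falls off the work surface, if the arm or the gripper's body presses on something with over 40 N, if the wrist force passes 120 N, or if a joint passes its speed limit or range.

## Robot

A 6-joint arm with a two-finger parallel gripper is mounted at the origin on a cart in front of the work surface, level with it; the furniture and walls round the work are solid. World frame = base frame: x ahead of the robot, y to its left, z up, the work surface at z = 0. Lengths are in m, angles in rad, forces in N, time in s.
With the tool pointing down it reaches from about 0.2 to 0.875 m from the base axis. Payload 3.4 kg.
Tool frame: the origin (TCP) lies between the finger pads; the fingertips stand 25 mm ahead of it and the grasp point (between the pads) lies 6 mm ahead of it (r.nose_length is the z of the fingertips in the tool frame, in m); z points along the fingers, y is the line along which they close (so a half turn about z gives the same grasp; the last joint's range is limited). The gripper opens to 94 mm and grips with 3 to 60 N. Pads are 16 mm wide; open, the fingers measure 119 mm over their backs; the gripper's body (75 mm by 177 mm) begins 78 mm behind the grasp point.
Start: joints at [1.083, 0.276, 1.505, -0, 1.361, -0.121], TCP at [0.206, 0.537, 0.23] pointing down, gripper open.
Joint ranges: [-2.89, 2.89], [-0.75, 2.08], [0.22, 2.7], [-1.18, 4.32], [0.11, 2.71], [-2.7, 2.7]. Speed limits (rad/s): [2.57, 2.57, 3.14, 3.14, 3.14, 3.14].

## Interface

Orientations are given as a unit quaternion [w, x, y, z].
In Python, from plant import r, gripper_to, inverse_kinematics, vision, models, telemetry gives the robot as it stands. Calls block until the motion is done:
- r.move_to(position, orientation): joint-space move of the TCP to a pose.
- r.move_l(position, rot=None, vel=0.15, guard=None): straight line of the TCP; rot=None keeps the orientation; vel is the mean speed in m/s. With guard (N) it stops when the force on the tool has changed by that much, and returns True; else False.
- r.movej(angles): joint-space move.
- gripper_to(opening, f_grip=None): finger opening in m; f_grip is the grip in N (None keeps the last); returns when the fingers have stopped.
- r.hold(seconds).
- inverse_kinematics(position, orientation): joint angles nearest the present ones, or None.
- vision.snapshot(name): name is "scene" or "top" or "wrist"; returns the picture (400x640x3 uint8, red, green, blue); there is no depth.
- vision.get_calibration(name): a dict with "fx", "fy", "cx", "cy" (pixels), "D" ([k1, k2, p1, p2, k3] as OpenCV has them; the pictures are not rectified), "position" and "orientation" of the camera in the world. Camera axes: x right, y down, z forward; pixel columns grow to the right and rows downward; lengths in m; the calibration is good to about 2 mm. A picture is of the moment at which its call begins: read the wrist's pose just before it. get_calibration takes no time and is no camera call; for the wrist camera it gives the pose at the moment of the call.
A pose or a line that the arm cannot do raises r.PlanningError and nothing moves.
- r.sign_off(): hands the job in; it is judged then, once.
Trained networks look in the newest picture that a camera, given by its name, has taken for a name from the list of things; names that differ only in an ending like _2 or _b are one class to them, and where a whole thing is asked for, a point or a joint stands for the part that bears it (a point fixed in the world has none). Each returns a list of dicts, best first, with "score" (0 to 1); they miss things now and then, are a little off and sometimes report something else, mostly with a low value. They report only what shows in the picture. A call takes as long as a camera call.
- models.boxes_of(thing, camera): "at" ([x, y, z] in m, in world coordinates, good to about 4 mm: the middle of the surface that is visible of it).
- models.regions_of(thing, camera): "pixels" (400x640 bool, what is visible of it).
- models.mark_of(thing, camera): "at" ([x, y, z] in m, in world coordinates, good to about 4 mm: a listed point, or the origin of a listed thing).
Readings, each from a call of its own:
- telemetry.current_t(): time.
- telemetry.current_joints(): joint angles.
- telemetry.current_dq(): joint speeds.
- telemetry.current_joint_efforts(): joint torques, N m.
- telemetry.current_ee_pos(): TCP position.
- telemetry.current_tool_rot(): TCP orientation.
- telemetry.current_wrist_force(): force on the tool from outside, world axes, zero at the start.
- telemetry.current_torque(): the same for the moment, N m.
- telemetry.current_opening(): finger opening in m.
- telemetry.current_finger_force(): force on a finger pad.
Only numpy, scipy, OpenCV 4.12 (cv2) and the standard library are available. Lean on these libraries where they do the work, as an engineer would, in place of code of your own. Each camera call takes 0.05 s, during which the arm holds its last target. There are 200 camera calls.

## Working session

There is one attempt and no reset: what is moved stays moved. The work goes in short steps, each a Python script; the robot and the scene stay as the last script left them, time stands still between calls to the robot, and variables do not carry over. Pictures are saved under pics/ and viewed, at most 14 in all, crops included, and the job is handed in when it is done.

```bash
mkdir -p pics; ls
python3 - <<'E'
from plant import r, vision, models, telemetry
import cv2
for c in ["top","scene"]:
    im=vision.snapshot(c); cv2.imwrite(f"pics/{c}0.png",im[:,:,::-1])
    k=vision.get_calibration(c); print(c,k)
    for n in ["carrier_blue","carrier_yellow","stock_rack","red_vial","white_vial","green_vial","bottle","marker","wash_bottle","petri_dish"]:
        print(n,[([round(float(v),3) for v in d["at"]],round(d["score"],2)) for d in models.mark_of(n,c)[:3]])
print(telemetry.current_t(),telemetry.current_tool_rot(),r.nose_length)
E
```

```text
pics
top {'fx': 428.2171212945949, 'fy': 428.2171212945949, 'cx': 326.0517057808817, 'cy': 196.5245233951772, 'D': array([-0.03580531,  0.        ,  0.        ,  0.        ,  0.        ]), 'position': array([ 0.40856738, -0.18152219,  1.27676333]), 'orientation': array([-0.04965566,  0.71509377, -0.69562684,  0.04773393])}
carrier_blue [([0.533, 0.145, 0.003], 0.94), ([0.468, -0.002, -0.001], 0.38)]
carrier_yellow [([0.498, -0.282, 0.002], 0.57), ([0.532, 0.143, 0.002], 0.35)]
stock_rack [([0.591, -0.066, 0.002], 0.82)]
red_vial [([0.595, -0.112, 0.009], 0.47)]
white_vial [([0.59, -0.021, 0.005], 0.47)]
green_vial [([0.595, -0.068, 0.008], 0.45)]
bottle []
marker [([0.466, -0.002, -0.001], 0.59)]
wash_bottle [([0.469, -0.551, 0.002], 0.83)]
petri_dish [([0.692, -0.058, 0.001], 0.71)]
scene {'fx': 362.2463073343597, 'fy': 362.2463073343597, 'cx': 318.48771040275665, 'cy': 206.5584542976774, 'D': array([-0.07501759,  0.        ,  0.        ,  0.        ,  0.        ]), 'position': array([-0.06235199,  0.14242963,  0.61656453]), 'orientation': array([ 0.22750397, -0.46355276,  0.77791935, -0.35805345])}
carrier_blue [([0.527, 0.141, 0.001], 0.71)]
carrier_yellow []
stock_rack [([0.593, -0.065, 0.002], 0.96)]
red_vial [([0.592, -0.11, 0.009], 0.46)]
white_vial [([0.588, -0.022, 0.004], 0.67), ([0.468, -0.552, -0.005], 0.45)]
green_vial [([0.593, -0.064, 0.01], 0.66)]
bottle [([0.46, -0.123, 0.004], 0.86)]
marker [([0.464, -0.003, -0.003], 0.53)]
wash_bottle [([0.472, -0.552, -0.007], 0.97)]
petri_dish [([0.692, -0.057, 0.003], 0.69)]
1.1 [1.82863115e-05 1.82406860e-01 9.83223135e-01 6.33227147e-05] 0.025
```

View pics/top0.png

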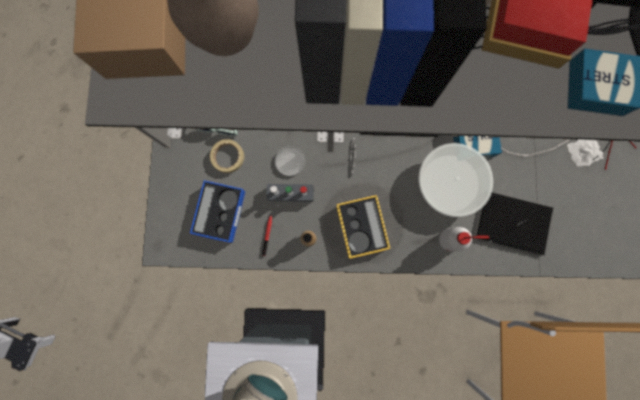

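View pics/scene0.png

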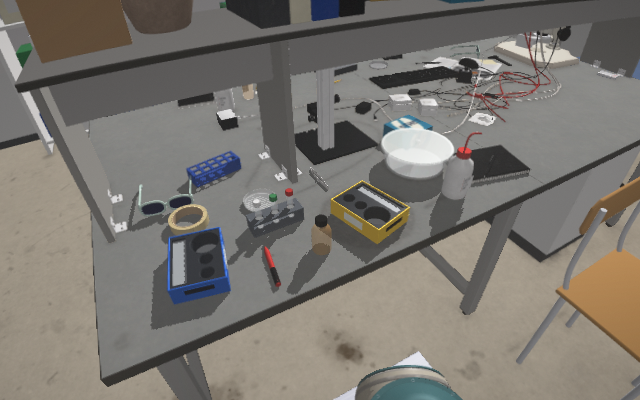

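The top view shows blue at (218,212) with its trough to the left, yellow at (363,228) with its trough to the right, the rack at (290,192), the marker at (267,235) and the bottle at (308,238). Vials run white, green, red from left to right. The scene view agrees, and an overhead shelf shows behind. Next I'll get the shelf height and the wrist camera offset.

```bash
cat > h.py <<'E'
import numpy as np, cv2
from scipy.spatial.transform import Rotation as R
from scipy.optimize import minimize
from plant import r, gripper_to, inverse_kinematics, vision, models, telemetry
def rot(q): return R.from_quat(np.roll(q,-1)).as_matrix()
def K(k): return np.array([[k['fx'],0,k['cx']],[0,k['fy'],k['cy']],[0,0,1.]])
def ray(k,uv):
    p=cv2.undistortPoints(np.array(uv,float).reshape(-1,1,2),K(k),k['D'])[:,0]
    return np.c_[p,np.ones(len(p))]@rot(k['orientation']).T
def onz(k,uv,z):
    d=ray(k,uv); return k['position']+d*((z-k['position'][2])/d[:,2])[:,None]
def proj(k,P):
    Rm=rot(k['orientation']).T
    return cv2.projectPoints(np.array(P,float),cv2.Rodrigues(Rm)[0],-Rm@k['position'],K(k),k['D'])[0][:,0]
def down(a):  # tool down, finger-closing line (tool y) at world angle a, nearest half turn to start pose
    return np.roll(R.from_matrix(np.c_[[np.sin(a),-np.cos(a),0],[np.cos(a),np.sin(a),0],[0,0,-1]]*np.array([-1,1,1])@np.diag([1,1,1])).as_quat(),1)
def fitbox(k,mask,size,x0):
    """x,y,yaw of a box on the bench whose silhouette hull matches the mask's hull"""
    n,l,s,_=cv2.connectedComponentsWithStats(mask.astype(np.uint8)); 
    keep=np.isin(l,[i for i in range(1,n) if s[i,4]>30])
    ys,xs=np.nonzero(keep); h=cv2.convexHull(np.c_[xs,ys].astype(np.float32))
    S=np.array([[i*size[0]/2,j*size[1]/2,z] for i in(-1,1) for j in(-1,1) for z in(size[2],size[3])])
    def cost(v):
        P=S.copy(); c,s=np.cos(v[2]),np.sin(v[2]); P[:,:2]=S[:,:2]@np.array([[c,s],[-s,c]])+v[:2]
        q=cv2.convexHull(proj(k,P).astype(np.float32)); a=cv2.intersectConvexConvex(h,q)[0]
        return 1-a/(cv2.contourArea(h)+cv2.contourArea(q)-a)
    o=minimize(cost,x0,method='Nelder-Mead',options=dict(initial_simplex=np.array(x0)+np.r_[np.zeros((1,3)),np.diag([.01,.01,.1])],xatol=1e-5,fatol=1e-6))
    return o.x,o.fun
E
python3 - <<'E'
from h import *
kt,ks,kw=[vision.get_calibration(c) for c in("top","scene","wrist")]
for a,b in(((87,127),(25,80)),):
    d1=ray(kt,[a])[0];d2=ray(ks,[b])[0]
    s=np.linalg.lstsq(np.c_[d1,-d2],ks['position']-kt['position'],rcond=None)[0]
    print(kt['position']+s[0]*d1,ks['position']+s[1]*d2)
T=rot(telemetry.current_tool_rot());p=telemetry.current_ee_pos()
print("cam in tool",T.T@(kw['position']-p),'\n',T.T@rot(kw['orientation']),kw['fx'],kw['cx'],kw['cy'])
print(T); 
for a in(0,1.57,-1.57):
    print(rot(down(a)), inverse_kinematics([.59,-.066,.25],down(a)))
    print(inverse_kinematics([.53,.145,.25],down(a)),inverse_kinematics([.5,-.28,.25],down(a)))
for nm,sz,x0 in(("carrier_blue",(.118,.158,0,.048),[.53,.143,1.57]),("carrier_yellow",(.118,.158,0,.048),[.498,-.282,-1.45])):
    im=vision.snapshot("top").astype(int)
    m=(im[...,2]>im[...,0]+40) if 'blue' in nm else (im[...,0]>im[...,2]+60)&(im[...,1]>im[...,2]+40)
    u=proj(kt,[x0[:2]+[.03]])[0]; g=np.mgrid[:400,:640]; m&=np.hypot(g[1]-u[0],g[0]-u[1])<42
    print(nm,fitbox(kt,m,sz,x0),m.sum())
E
```

```text
[0.65576064 0.31732931 0.43616669] [0.65636118 0.31053828 0.43231315]
cam in tool [ 0.08340918 -0.00054606 -0.15499759] 
 [[-9.48102534e-04 -9.59076457e-01 -2.83145636e-01]
 [ 9.99998750e-01 -5.50935439e-04 -1.48231894e-03]
 [ 1.26566223e-03 -2.83146688e-01  9.59075780e-01]] 293.4374940852679 311.8870419054029 197.97476707365544
[[-9.33455474e-01  3.58693288e-01  5.90600442e-05]
 [ 3.58693292e-01  9.33455467e-01  1.17849619e-04]
 [-1.28580539e-05  1.31191813e-04 -9.99999991e-01]]
[[ 0.  1.  0.]
 [ 1.  0.  0.]
 [ 0.  0. -1.]] [-2.28567140e-01  2.94366706e-01  1.42993946e+00 -4.44089210e-16
  1.41728648e+00 -2.28567140e-01]
[ 1.40409987e-01  2.26912258e-01  1.52440349e+00 -4.44089210e-16
  1.39027690e+00  1.40409987e-01] [-6.31890149e-01  2.62878466e-01  1.47485687e+00 -4.44089210e-16
  1.40385732e+00 -6.31890149e-01]
[[-9.99999683e-01  7.96326711e-04  0.00000000e+00]
 [ 7.96326711e-04  9.99999683e-01  0.00000000e+00]
 [ 0.00000000e+00  0.00000000e+00 -1.00000000e+00]] [-2.28567140e-01  2.94366706e-01  1.42993946e+00 -4.44089210e-16
  1.41728648e+00 -1.79856714e+00]
[ 1.40409987e-01  2.26912258e-01  1.52440349e+00 -4.44089210e-16
  1.39027690e+00 -1.42959001e+00] [-6.31890149e-01  2.62878466e-01  1.47485687e+00 -4.44089210e-16
  1.40385732e+00 -2.20189015e+00]
[[ 9.99999683e-01  7.96326711e-04  0.00000000e+00]
 [ 7.96326711e-04 -9.99999683e-01  0.00000000e+00]
 [ 0.00000000e+00  0.00000000e+00 -1.00000000e+00]] [-2.28567140e-01  2.94366706e-01  1.42993946e+00 -4.44089210e-16
  1.41728648e+00  1.34143286e+00]
[ 1.40409987e-01  2.26912258e-01  1.52440349e+00 -4.44089210e-16
  1.39027690e+00  1.71040999e+00] [-6.31890149e-01  2.62878466e-01  1.47485687e+00 -4.44089210e-16
  1.40385732e+00  9.38109851e-01]
carrier_blue (array([0.52891858, 0.14259101, 1.37948674]), np.float64(0.017734073674008477)) 537
carrier_yellow (array([ 0.49654034, -0.28455784, -1.31751181]), np.float64(0.0336434550458109)) 460
```

```bash
cat > look.py <<'E'
from h import *
import pickle
def cap(k,im,name,z,exp,test,rad=25):
    u=proj(k,[[*exp,z]])[0]; g=np.mgrid[:400,:640]
    m=test(im.astype(int))&(np.hypot(g[1]-u[0],g[0]-u[1])<rad)
    n,l,s,c=cv2.connectedComponentsWithStats(m.astype(np.uint8))
    if n<2: return name,None
    i=1+np.argmax(s[1:,4]); return name,onz(k,[c[i]],z)[0][:2].round(4),s[i,4]
def view(tag):
    k=vision.get_calibration("wrist"); im=vision.snapshot("wrist"); cv2.imwrite(f"pics/{tag}.png",im[:,:,::-1]); pickle.dump((k,im),open(tag+".pkl","wb")); return k,im
def marks(names):
    for n in names: print(n,[(np.round(d["at"],4),round(d["score"],2)) for d in models.mark_of(n,"wrist")[:2]])
def carrier(k,im,blue,x0):
    im=im.astype(int); m=(im[...,2]>im[...,0]+40) if blue else (im[...,0]>im[...,2]+60)&(im[...,1]>im[...,2]+40)
    u=proj(k,[x0[:2]+[.03]])[0]; g=np.mgrid[:400,:640]; m&=np.hypot(g[1]-u[0],g[0]-u[1])<k['fx']*.115/.42
    return fitbox(k,m,(.118,.158,0,.048),x0),m.sum()
E
python3 - <<'E'
from look import *
r.move_to([.45,.08,.3],down(0)); k,im=view("w1")
print(carrier(k,im,1,[.529,.1426,1.379])); marks(["carrier_blue","white_vial","green_vial","red_vial","bottle","marker","stock_rack"])
m=models.regions_of("marker","wrist"); np.save("mk.npy",m[0]["pixels"]) if m else 0
if m:
    ys,xs=np.nonzero(m[0]["pixels"]); (c,s,a)=cv2.minAreaRect(onz(k,np.c_[xs,ys],.0065)[:,:2].astype(np.float32)); print("marker",m[0]["score"],c,s,a)
r.move_to([.45,-.2,.3],down(0)); k,im=view("w2")
print(carrier(k,im,0,[.4965,-.2846,-1.3175])); marks(["carrier_yellow","white_vial","green_vial","red_vial","bottle","stock_rack"])
print(telemetry.current_t())
E
```

```text
((array([0.5301254 , 0.14360608, 1.37756394]), np.float64(0.03955078481748775)), np.int64(1969))
carrier_blue [(array([ 0.5297,  0.1431, -0.002 ]), 0.77)]
white_vial []
green_vial []
red_vial [(array([ 0.4987, -0.2817, -0.0012]), 0.6), (array([ 0.5893, -0.1077,  0.0043]), 0.43)]
bottle [(array([ 0.459 , -0.1258,  0.0011]), 0.9)]
marker [(array([ 4.656e-01, -3.000e-04, -9.000e-04]), 0.78)]
stock_rack [(array([ 0.5923, -0.0646, -0.0009]), 0.85)]
marker 0.9 (0.4614851474761963, -0.0011136233806610107) (0.013490170240402222, 0.11333251744508743) 82.17391204833984
((array([ 0.49559183, -0.2839349 , -1.31258302]), np.float64(0.037555342578369455)), np.int64(1702))
carrier_yellow [(array([ 0.499 , -0.2832, -0.0015]), 0.91)]
white_vial [(array([ 0.5955, -0.0275,  0.0007]), 0.95), (array([ 0.4661, -0.5544, -0.001 ]), 0.32)]
green_vial [(array([ 0.5912, -0.0662,  0.0132]), 0.65)]
red_vial [(array([ 0.5896, -0.1079,  0.0043]), 0.81), (array([ 0.5952, -0.0674,  0.0125]), 0.37)]
bottle [(array([ 0.459 , -0.1253, -0.0009]), 0.9)]
stock_rack [(array([ 0.5899, -0.0638, -0.0038]), 0.58)]
4.975
```

View pics/w1.png

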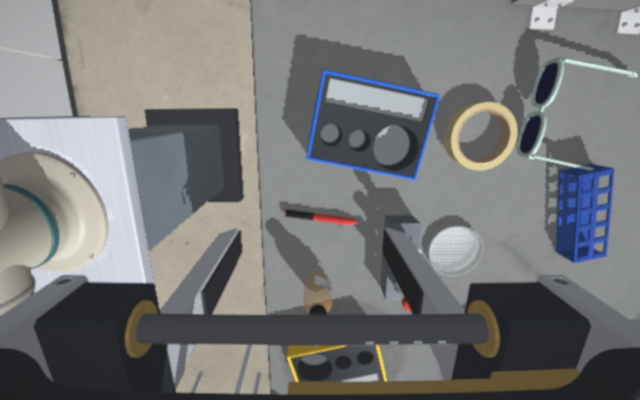

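View pics/w2.png

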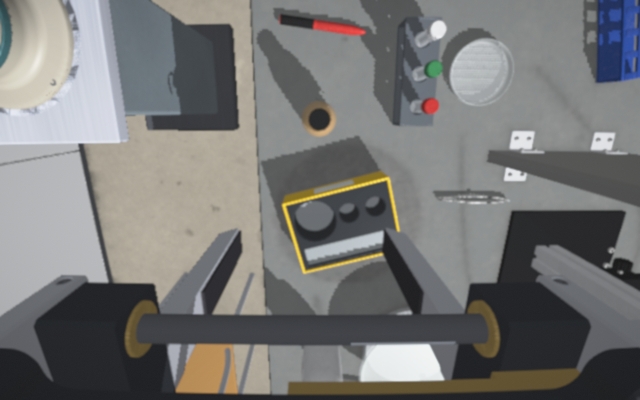

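w1 shows the blue carrier at (372,125) and the marker at (320,217). w2 shows the white, green and red caps at (437,30), (433,69) and (430,106), the bottle cap at (319,119) and the yellow carrier at (342,222). I'll turn the caps into positions and check the carrier fits against the pale troughs.

Run:
```python
from look import *
k,im=pickle.load(open("w2.pkl","rb"))
T=dict(white=lambda i:i.min(2)>190,green=lambda i:(i[...,1]>i[...,0]+35),red=lambda i:(i[...,0]>i[...,1]+80)&(i[...,0]>i[...,2]+80))
for n,uv in(("white",(437,30)),("green",(433,69)),("red",(430,106)),("bottle",(319,119))):
    e=onz(k,[uv],.089 if n!="bottle" else .096)[0][:2]
    print(cap(k,im,n,.096 if n=="bottle" else .089,e,T.get(n,lambda i:i.max(2)<45),16))
mk=lambda i:(i.max(2)<45)|(i[...,0]>i[...,1]+80)
g=np.mgrid[:400,:640]; m=mk(im.astype(int))&(abs(g[1]-322)<52)&(abs(g[0]-24)<16); ys,xs=np.nonzero(m)
print("marker",cv2.minAreaRect(onz(k,np.c_[xs,ys],.0065)[:,:2].astype(np.float32)))
for tag,uv,(x,y,a) in(("w1",(375,98),(.5301,.1436,1.3776)),("w2",(345,247),(.4956,-.2839,-1.3126))):
    k,im=pickle.load(open(tag+".pkl","rb"))
    m=(im.min(2)>130)&(np.hypot(g[1]-uv[0],g[0]-uv[1])<62); n,l,s,c=cv2.connectedComponentsWithStats(m.astype(np.uint8)); i=1+np.argmax(s[1:,4])
    ys,xs=np.nonzero(l==i); (c,s,an)=cv2.minAreaRect(onz(k,np.c_[xs,ys],.04)[:,:2].astype(np.float32)); d=np.array(c)-[x,y]
    print(tag,"trough local",[d@[np.cos(a),np.sin(a)],d@[-np.sin(a),np.cos(a)]],s,an,np.degrees(a)%90)
```

```text
('white', array([ 0.5919, -0.0259]), np.int32(216))
('green', array([ 0.5914, -0.0677]), np.int32(222))
('red', array([ 0.5921, -0.1095]), np.int32(181))
('bottle', array([ 0.4574, -0.123 ]), np.int32(107))
marker ((0.46519938111305237, -0.00228133425116539), (0.011321146972477436, 0.11602717638015747), 81.89311218261719)
w1 trough local [np.float64(0.03696935366813925), np.float64(0.002572036341703606)] (0.026929687708616257, 0.13231298327445984) 78.9140396118164 78.93066585722221
w2 trough local [np.float64(0.07216253643702546), np.float64(-0.07761732874153936)] (0.05514010414481163, 0.11868280917406082) 55.39067077636719 14.793559811128148
```

```bash
cat > pp.py <<'E'
from look import *
B=(.5301,.1436,1.3776); Y=(.4956,-.2839,-1.3126); ZT=.185
def well(c,x,y): return np.array([c[0]+x*np.cos(c[2])-y*np.sin(c[2]),c[1]+x*np.sin(c[2])+y*np.cos(c[2])])
def best(p,a):
    o=[(abs(q[5]),down(b)) for b in(a,a+np.pi,a-np.pi) if (q:=inverse_kinematics([*p,ZT],down(b))) is not None]
    return min(o,key=lambda t:t[0])[1]
def pick(p,a,z,op,f):
    gripper_to(op); r.move_to([*p,ZT],best(p,a)); r.move_l([*p,z+.03],vel=.2); r.move_l([*p,z],vel=.08)
    gripper_to(0,f_grip=f); r.move_l([*p,z+.01],vel=.05); r.move_l([*p,ZT],vel=.2)
    print("gripped",telemetry.current_opening(),telemetry.current_finger_force(),telemetry.current_t())
def place(p,a,z,op,low=.006):
    q=best(p,a); r.move_l([*telemetry.current_ee_pos()[:2],ZT],vel=.2); r.move_l([*p,ZT],rot=q,vel=.25)
    r.move_l([*p,z+.015],vel=.15); hit=r.move_l([*p,z-low],vel=.025,guard=3)
    print("hit",hit,telemetry.current_ee_pos().round(4),"nominal",z,telemetry.current_t())
    gripper_to(op); r.move_l([*p,z+.03],vel=.08); r.move_l([*p,ZT],vel=.25)
E
python3 - <<'E'
from pp import *
pick((.592,-.0259),0.,.087,.045,15)
view("g1")
place(well(B,-.020,.052),B[2],.089,.040)
view("p1")
E
```

```text
gripped 0.017958077641018567 15.000026039779186 9.3583
hit True [0.4754 0.1341 0.0889] nominal 0.089 12.4917
```

View pics/p1.png

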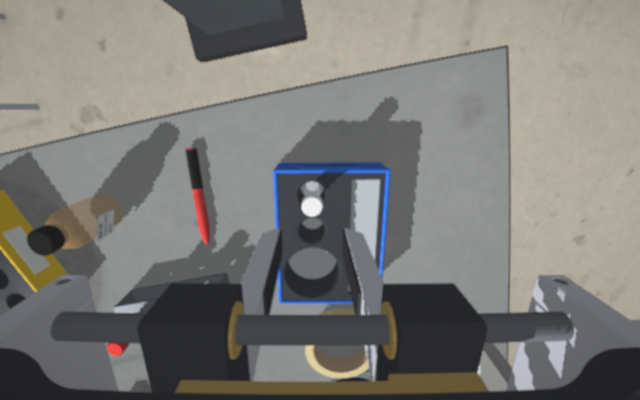

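The white vial stands in the far blue well (312,205) and contact came at the nominal height. Bottle next.

Run:
```python
from pp import *
pick((.458,-.124),B[2],.068,.075,20)
place(well(B,-.020,-.040),B[2],.076,.062,.002)
view("p2")
```

```text
gripped 0.04414147014859192 19.991318001866603 19.7
hit True [0.5654 0.1165 0.076 ] nominal 0.076 24.6083
```

View pics/p2.png

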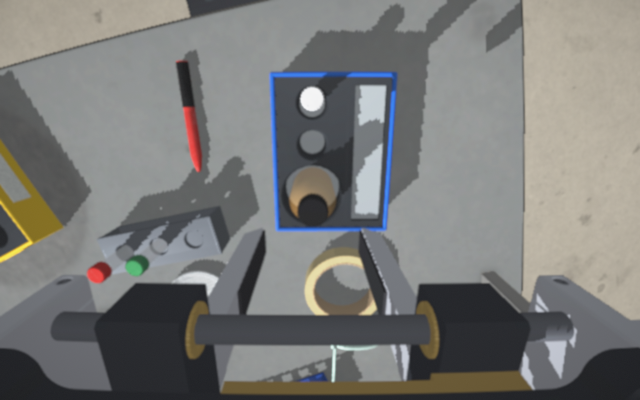

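The bottle sits in its well (312,195) and the white vial is upright. Now red and green into yellow.

Run:
```python
from pp import *
pick((.592,-.1095),0.,.087,.045,15)
place(well(Y,-.020,.052),Y[2],.089,.040)
pick((.592,-.0677),0.,.087,.045,15)
place(well(Y,-.020,.012),Y[2],.089,.034)
view("p3")
```

```text
gripped 0.018007083658781776 14.99999772368028 30.0917
hit True [ 0.5409 -0.2515  0.0889] nominal 0.089 33.1167
gripped 0.01820746242403772 15.000053160038078 38.3833
hit True [ 0.5022 -0.2617  0.0889] nominal 0.089 41.4083
```

View pics/p3.png

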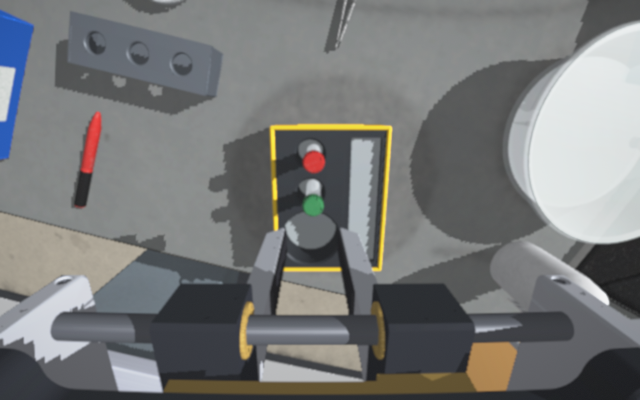

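Both vials are upright in the yellow wells (313,160) and (313,205). The marker is next.

Run:
```python
from pp import *
pick((.465,-.002),np.radians(82),.028,.035,12)
place(well(Y,.036,0),Y[2],.074,.022,.004)
view("p4"); 
r.move_l([.40,-.2,.25],vel=.2)
view("p5")
```

```text
gripped 0.01216488323823189 11.999965757131577 47.1583
hit False [ 0.5049 -0.3188  0.07  ] nominal 0.074 50.5333
```

View pics/p4.png

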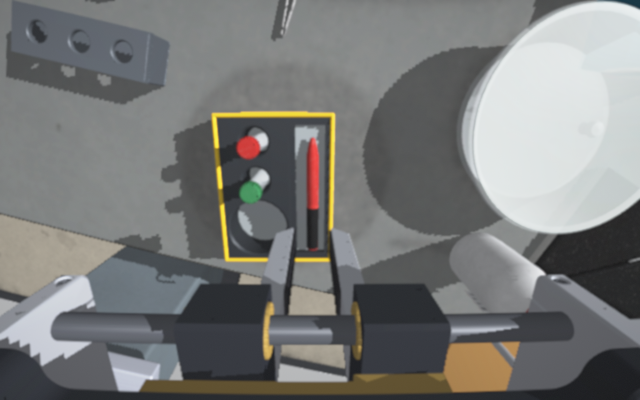

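The marker lies in line in the trough (312,195). I'll measure it against the carrier before handing in.

Run:
```python
from pp import *
g=np.mgrid[:400,:640]
k,im=pickle.load(open("p4.pkl","rb")); i=im.astype(int)
f=carrier(k,im,0,list(Y)); print(f); c=f[0][0]
def loc(P,c): d=P[:,:2]-c[:2]; s,co=np.sin(c[2]),np.cos(c[2]); return np.c_[d@[co,s],d@[-s,co]]
red=(i[...,0]>i[...,1]+80)&(abs(g[1]-312)<9)&(abs(g[0]-172)<45)
blk=(i.max(2)<40)&(abs(g[1]-312)<8)&(abs(g[0]-229)<25)
ys,xs=np.nonzero(red|blk); L=loc(onz(k,np.c_[xs,ys],.0465),np.array(Y)); print(L.min(0),L.max(0),cv2.minAreaRect(L.astype(np.float32)))
im=vision.snapshot("top"); vision.snapshot("wrist")
for cam in("top","wrist"):
    for d in models.mark_of("marker",cam)[:2]: print(cam,d["at"],d["score"],loc(np.array([d["at"]]),np.array(Y)))
```

```text
((array([ 0.49651978, -0.28171112, -1.32786026]), np.float64(0.07907720219294334)), np.int64(1774))
[ 0.03200056 -0.05995728] [0.04274209 0.05662697] ((0.03753935545682907, -0.0016765333712100983), (0.11660295724868774, 0.01052110642194748), 89.72650146484375)
top [0.5047, -0.3207, 0.0369] 0.48 [[ 0.03790372 -0.00059805]]
top [0.475, 0.1362, 0.0058] 0.36 [[-0.41143451  0.08734996]]
wrist [0.5036, -0.3191, 0.0404] 0.73 [[ 0.03607589 -0.00125305]]
```

View pics/p5.png

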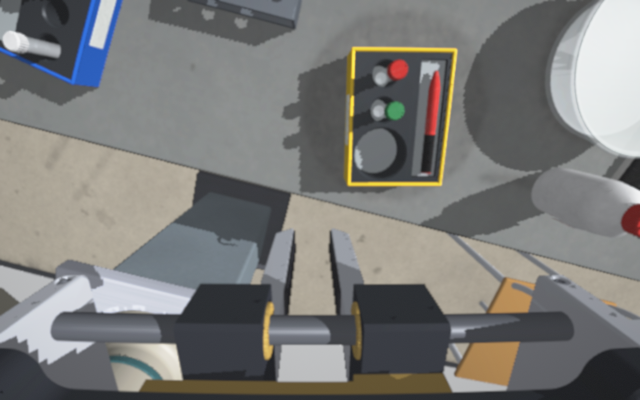

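The marker is centred within 2 mm and at floor height, the vials are upright at (395,70) and (395,110), and the robot is clear.

```bash
python3 -c "
from plant import r
print(r.sign_off())"
```

```text
the job is handed in; nothing more can be done
None
```

Both kits are made up and the job is handed in: the white vial and bottle are in the blue carrier, and the red vial, green vial and marker are in the yellow; sign-off returned no verdict, but my last pictures show everything seated and upright.

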